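Lay out the topping-up place in the specimen store

TASK

Get the table ready for topping up specimen jars: seat the funnel upright in the mouth of the open jar and then the strainer fully home in the funnel, and line up the three black-lidded amber jars standing near the robot on the printed rings of the cork mat in order of height, one centred on each ring: the tallest on the left ring as the robot sees it, the shortest on the right ring, the middle-sized one between them. Keep everything upright, and leave the watch glass and the little beaker where they are.

Things in the scene. Friction and masses are not known exactly. Their poses are not given: they have to be found in the camera images.
- open_jar: open clear glass jar with a white paper band and no lid, fixed to the table: body 72 mm in diameter, 95 mm high, drawn in to a neck 56 mm outside and 50 mm inside for its top 15 mm. Origin at the centre of its underside, z up. It stands either left or right on the far side of the work area, the mat on the other side. The funnel's cone comes to rest on its rim with the funnel's origin about 58 mm above this origin
- mat: cork mat, 90 x 235 x 3 mm, fixed flat on the table, with three identical thin black rings (68 mm outside diameter) printed in a row along its length. Origin at the centre of its underside; its y axis runs along the row, towards the left as seen from the robot (the mat is turned by up to 0.3 rad from square). Ring centres at y = +75 mm (left ring), 0 (middle ring) and -75 mm (right ring), x = 0; the top is at z = 3 mm
- tall_jar: tallest lidded amber glass jar with black lid and white label, loose and upright: 44 mm in diameter, 125 mm high, 0.2 kg. Straight side up to 103 mm, then a lid 16 mm high, 40 mm in diameter. Origin at the centre of its underside, z up
- middle_jar: middle-sized lidded amber glass jar with black lid and white label, loose and upright: 50 mm in diameter, 88 mm high, 0.19 kg. Straight side up to 66 mm, then a lid 16 mm high, 46 mm in diameter. Origin at the centre of its underside, z up
- short_jar: shortest lidded amber glass jar with black lid and white label, loose and upright: 56 mm in diameter, 56 mm high, 0.15 kg. Straight side up to 34 mm, then a lid 16 mm high, 52 mm in diameter. Origin at the centre of its underside, z up
- funnel: white plastic wide-stem funnel, loose, standing on its stem, 60 mm high, 60 g, wall 2.5 mm: stem 34 mm in diameter at the foot and 38 mm at 28 mm up, cone from there out to 64 mm at 47 mm up, then an upright collar 64 mm in diameter from 47 to 60 mm, by which it can be gripped across. Origin at the centre of the stem's foot, z up
- strainer: steel strainer cup, open at the top, with small dark holes, loose, standing on its nose, 72 mm high, 80 g: nose 25 to 27 mm in diameter for the lowest 16 mm, cone out to 46 mm at 29.5 mm up, then a nearly straight side to 48 mm at the top, by which it can be gripped across. Origin at the centre of the nose's foot, z up. Seated in the funnel its origin lies about 9 mm above the funnel's origin and its top stands about 21 mm above the funnel's rim
- watch_glass: small shallow white dish, 60 mm in diameter, 12 mm high, loose, between the things and the far side in the middle of the table: to be left alone. Origin at the centre of its underside
- beaker: small empty clear glass beaker, 44 mm in diameter, 50 mm high, loose, in the middle of the far side: to be left alone. Origin at the centre of its underside
Not all that is in view belongs to the job. Leave any pink or turquoise look-alike of the strainer alone.

How it is judged (in metres and radians):
At the end, for the whole second after the job is handed in: Tall, middle, short jar upright within 15 mm of the left, middle, right ring centres; funnel upright on the open jar, within 6 mm of its axis and 5 mm of its seat height; strainer in the funnel, within 6 mm of its axis, 5 mm of its seat height, 0.12 rad of upright; all at rest (x of tall_jar in the frame of mat between -0.015 and 0.015 m and y of tall_jar in the frame of mat between 0.06 and 0.09 m and z of tall_jar in the frame of mat between -0.001 and 0.007 m and angle between each of tall_jar, middle_jar, short_jar's own z axis and vertical below 0.1 rad and x of middle_jar in the frame of mat between -0.015 and 0.015 m and y of middle_jar in the frame of mat between -0.015 and 0.015 m and z of middle_jar in the frame of mat between -0.001 and 0.007 m and x of short_jar in the frame of mat between -0.015 and 0.015 m and y of short_jar in the frame of mat between -0.09 and -0.06 m and z of short_jar in the frame of mat between -0.001 and 0.007 m and horizontal distance between funnel and open_jar below 0.006 m and z of funnel in the frame of open_jar between 0.053 and 0.063 m and angle between funnel's own z axis and vertical below 0.09 rad and horizontal distance between strainer and funnel below 0.006 m and z of strainer in the frame of funnel between 0.004 and 0.014 m and angle between strainer's own z axis and vertical below 0.12 rad and linear speed of each of tall_jar, middle_jar, short_jar, funnel, strainer below 0.02 m/s); the robot touches nothing.
It fails at once if a jar, the funnel or the strainer is tipped over (angle between any of tall_jar, middle_jar, short_jar, funnel, strainer's own z axis and vertical above 0.6 rad).
It fails at once if the watch glass or the beaker is shifted more than 20 mm (distance of any of watch_glass, beaker from where it was at the start of the episode above 0.02 m).
It also fails if it takes over 131 s, if anything falls off the work surface, if the arm or the gripper's body presses on something with over 40 N, if the wrist force passes 120 N, or if a joint passes its speed limit or range.

ROBOT

A 7-joint arm with a two-finger parallel gripper is mounted at the origin on the work surface. World frame = base frame: x ahead of the robot, y to its left, z up, the work surface at z = 0. Lengths are in mm, angles in rad, forces in N, time in s.
With the tool pointing down it reaches from about 350 to 900 mm from the base axis. Payload 8.1 kg.
Tool frame: the origin (TCP) lies between the finger pads; the fingertips stand 19 mm ahead of it and the grasp point (between the pads) is the TCP; z points along the fingers, y is the direction in which the jaws open and shut (so a half turn about z gives the same grasp; the last joint's range is limited). The gripper opens to 92 mm and grips with 3 to 60 N. Pads are 19 mm wide; open, the fingers measure 130 mm over their backs; the gripper's body (75 mm by 190 mm) begins 47 mm behind the grasp point.
Start: joints at [-1.228, 0.434, 0.025, 1.573, -0.012, 1.134, -0.075], TCP at [269.515, 563.917, 245.742] pointing down, gripper open.
Joint ranges: [-2.62, 2.62], [-0.44, 2.09], [-1.27, 1.32], [0.08, 2.57], [-1.32, 4.46], [0.12, 2], [-2.74, 2.74]. Speed limits (rad/s): [2.22, 2.22, 3.01, 3.01, 3.14, 3.14, 3.14].

INTERFACE

Orientations are given as a unit quaternion [w, x, y, z].
In Python, from bench import arm, viewer, workorder, readout gives the robot as it stands. Calls block until the motion is done:
- arm.move_to(position, orientation): joint-space move of the TCP to a pose.
- arm.move_linear(position, speed=150, orientation=None, force_limit=None): straight line of the TCP; orientation=None keeps the orientation; speed is the mean speed in mm/s. With force_limit (N) it stops when the force on the tool has changed by that much, and returns True; else False.
- arm.move_joints(angles): joint-space move.
- arm.grip(opening, force=None): finger opening in mm; force is the grip in N (None keeps the last); returns when the fingers have stopped.
- arm.wait(seconds).
- arm.inverse_kinematics(position, orientation): joint angles nearest the present ones, or None.
- viewer.camera(name): name is "scene" or "top" or "wrist"; returns a dict with "frame" (384x512x3 uint8, blue, green, red), "fovy" (degrees; the focal length in pixels is half the picture's height over the tangent of half this angle, whatever the lens; pixels are square), "cx", "cy" (the principal point, pixels), "dist" ([k1, k2, p1, p2, k3] as OpenCV has them; the pictures are not rectified), "position" and "orientation" of the camera in the world. Camera axes: x right, y up, looking along -z (the intrinsics and any distortion apply to the point x, -y, -z); pixel columns grow to the right and rows downward; lengths in mm; the calibration is good to about 2 mm. A picture is of the moment at which its call begins. There is no depth.
A pose or a line that the arm cannot do raises arm.MotionError and nothing moves.
- workorder.sign_off(): hands the job in, once; it reports no verdict.
Readings, each from a call of its own:
- readout.get_time_s(): time.
- readout.get_q(): joint angles.
- readout.get_joint_vel(): joint speeds.
- readout.get_joint_efforts(): joint torques, N m.
- readout.get_tcp_pos(): TCP position.
- readout.get_eef_rot(): TCP orientation.
- readout.get_force(): force on the tool from outside, world axes, zero at the start.
- readout.get_torque(): the same for the moment, N m.
- readout.get_finger_gap(): finger opening in mm.
Only numpy, scipy, OpenCV 4.12 (cv2) and the standard library are available. Lean on these libraries where they do the work, as an engineer would, in place of code of your own. Each camera call takes 0.05 s, during which the arm holds its last target.

## Working session

There is one attempt and no reset: what is moved stays moved. The work goes in short steps, each a Python script; the robot and the scene stay as the last script left them, time stands still between calls to the robot, and variables do not carry over. Pictures are saved under pics/ and viewed, and the job is handed in when it is done.

```bash
ls; mkdir -p pics; cat > h.py <<'E'
import numpy as np, cv2
from scipy.spatial.transform import Rotation as R
from bench import arm, viewer, workorder, readout
def K(c):
    h=c["frame"].shape[0]; f=h/2/np.tan(np.radians(c["fovy"])/2)
    return np.array([[f,0,c["cx"]],[0,f,c["cy"]],[0,0,1.]])
def Rc(c):
    w,x,y,z=c["orientation"]; return R.from_quat([x,y,z,w]).as_matrix()@np.diag([1,-1,-1.])
def ray(c,uv):
    p=cv2.undistortPoints(np.array(uv,float).reshape(-1,1,2),K(c),np.array(c["dist"],float)).reshape(-1,2)
    return np.c_[p,np.ones(len(p))]@Rc(c).T
def atz(c,uv,z):
    d=ray(c,uv); o=np.array(c["position"],float); return o+d*((z-o[2])/d[:,2])[:,None]
def proj(c,P):
    P=np.array(P,float).reshape(-1,3); M=Rc(c).T
    return cv2.projectPoints(P,cv2.Rodrigues(M)[0],-M@np.array(c["position"],float),K(c),np.array(c["dist"],float))[0].reshape(-1,2)
def circ(x,y,z,r,n=48):
    a=np.linspace(0,2*np.pi,n); return np.c_[x+r*np.cos(a),y+r*np.sin(a),0*a+z]
E
python3 - <<'E'
from h import *
import pickle
for n in ["scene","top","wrist"]:
    c=viewer.camera(n); pickle.dump(c,open(n+"0.pkl","wb"))
    cv2.imwrite(f"pics/{n}0.png",cv2.resize(c["frame"],(800,600),interpolation=cv2.INTER_CUBIC))
    print(n,c["position"],c["orientation"],c["fovy"],c["cx"],c["cy"],c["dist"])
print(readout.get_time_s(),readout.get_eef_rot())
E
```

```text
pics
scene [1186.89088665  -44.35642735  675.6517045 ] [0.66017137 0.29283976 0.26719107 0.63798712] 48.31109875980586 262.4780810851672 193.8601898754135 [0.01563908 0.         0.         0.         0.        ]
top [ 423.08414048  -15.83789964 1005.01418639] [-0.70346377 -0.03943734  0.03620962  0.70871171] 45.74302112141545 255.64635447056577 192.8243464276271 [-0.15548029  0.          0.          0.          0.        ]
wrist [194.70316745 598.77174822 384.30210001] [ 0.83612582 -0.13058723 -0.08187251  0.52643848] 61.841892672702514 254.7583858217181 192.63345207192555 [-0.00296286  0.          0.          0.          0.        ]
0.15 [-7.95481904e-05  2.21068452e-01  9.75258078e-01 -6.43015019e-04]
```

View pics/scene0.png

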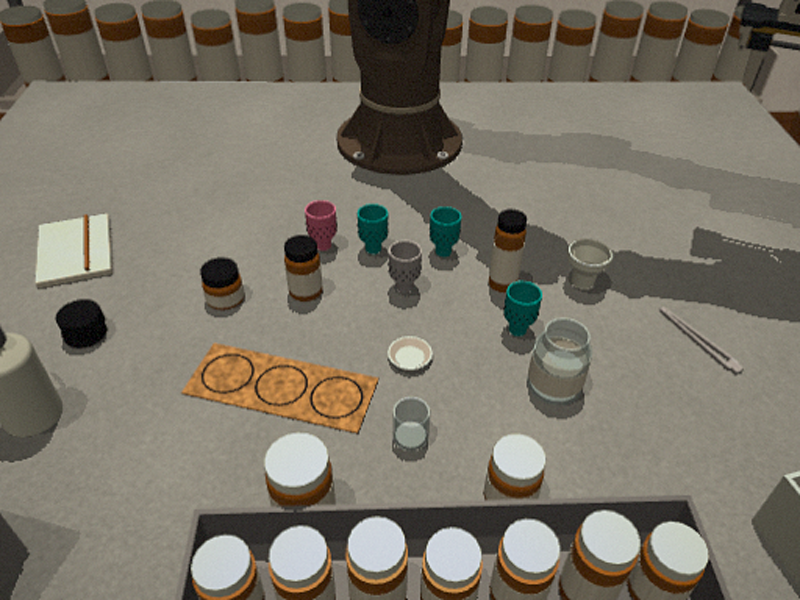

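View pics/top0.png

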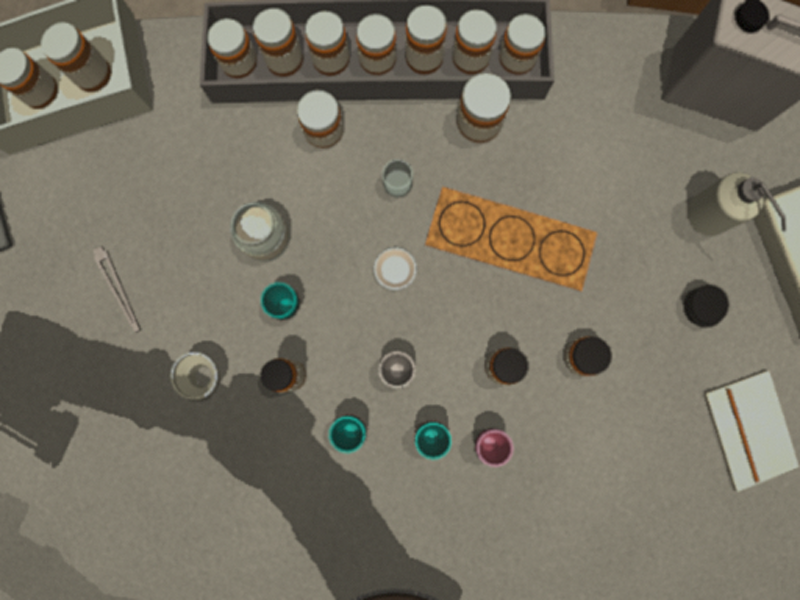

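The top view (800×600 pixels) shows these candidates:

| Thing | Choice | Could be confused with |
|---|---|---|
| Strainer | grey cup (397,369) | teal cups (280,300), (347,434), (433,440); pink cup (494,448) |
| Tall jar | (278,375) | – |
| Middle jar | (508,366) | – |
| Short jar | (589,355) | loose black lid (706,304), which has no amber body; white-lidded jars |
| Funnel | white (193,375) | watch glass (396,268) |
| Open jar | (258,228), on the left | beaker (397,178) |
| Mat | (511,238), on the right | – |

Next I'll measure each one.

```bash
cat > meas.py <<'E'
from h import *
import pickle
T=pickle.load(open("top0.pkl","rb")); S=pickle.load(open("scene0.pkl","rb"))
s=512/800
# name: top uv, scene uv of top circle centre, z
O={'tall':((277,375),(512,219),125),'mid':((509,366),(301,247),88),'short':((589,355),(220,272),56),
'funnel':((193,375),(590,253),60),'strainer':((397,368),(405,251),72),'open':((258,228),(567,338),95),
'teal1':((280,300),(523,293),72),'teal2':((347,434),(446,216),72),'teal3':((433,440),(373,215),72),'pink':((494,448),(321,211),72),'watch':((396,268),(410,352),12),'beaker':((397,178),(412,410),50),
'rL':((462,223),(337,397),3),'rM':((512,238),(282,385),3),'rR':((562,252),(228,373),3)}
P={}
for n,(a,b,z) in O.items():
    p=atz(T,[np.array(a)*s],z)[0]; q=atz(S,[np.array(b)*s],z)[0]; P[n]=p
    print(n,p[:2].round(1),q[:2].round(1))
def crop(c,P,hw,k,f,extra):
    im=c["frame"].copy(); u=proj(c,[P])[0].astype(int)
    x0=max(u[0]-hw,0);y0=max(u[1]-hw,0)
    return im,x0,y0
E
python3 meas.py
python3 - <<'E'
from h import *; import pickle
T=pickle.load(open("top0.pkl","rb")); S=pickle.load(open("scene0.pkl","rb"))
a=T["frame"][110:300,90:410]; cv2.imwrite("pics/topcrop.png",cv2.resize(a,None,fx=2.5,fy=2.5,interpolation=cv2.INTER_CUBIC))
a=S["frame"][120:310,110:430]; cv2.imwrite("pics/scenecrop.png",cv2.resize(a,None,fx=2.5,fy=2.5,interpolation=cv2.INTER_CUBIC))
E
```

```text
tall [426.9 140.3] [436.5 141.5]
mid [ 436.6 -152.7] [ 447.3 -152.8]
short [ 450.4 -266.5] [ 461.5 -267.7]
funnel [427.1 266.3] [433.5 265.6]
strainer [435.6  -8.1] [438.8  -6.8]
open [619.1 173. ] [637.4 181. ]
teal1 [526.3 146.5] [531.2 148.4]
teal2 [350.1  57.6] [355.   59.1]
teal3 [341.6 -54.3] [350.8 -52.3]
pink [ 330.3 -133.7] [ 339.4 -131.8]
watch [577.1  -7.2] [579.8  -4.4]
beaker [697.2  -9.7] [706.   -8.3]
rL [ 643.3 -102.4] [ 646.6 -100.1]
rM [ 621. -174.] [ 625.1 -171.5]
rR [ 600.3 -246.1] [ 602.9 -243.6]
```

View pics/topcrop.png

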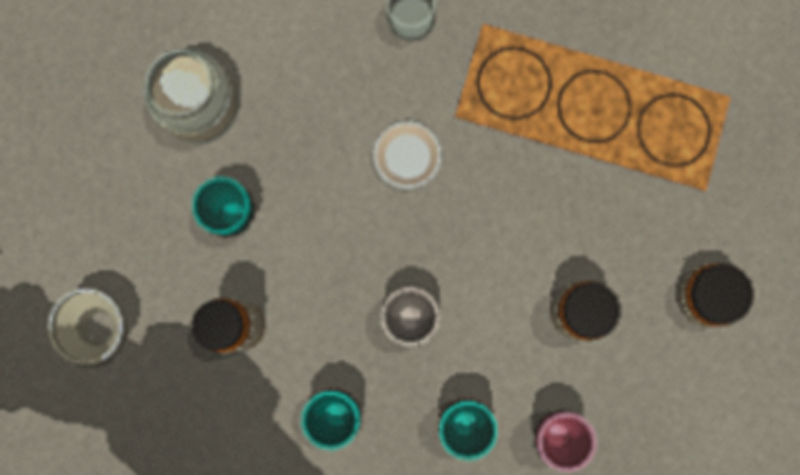

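View pics/scenecrop.png

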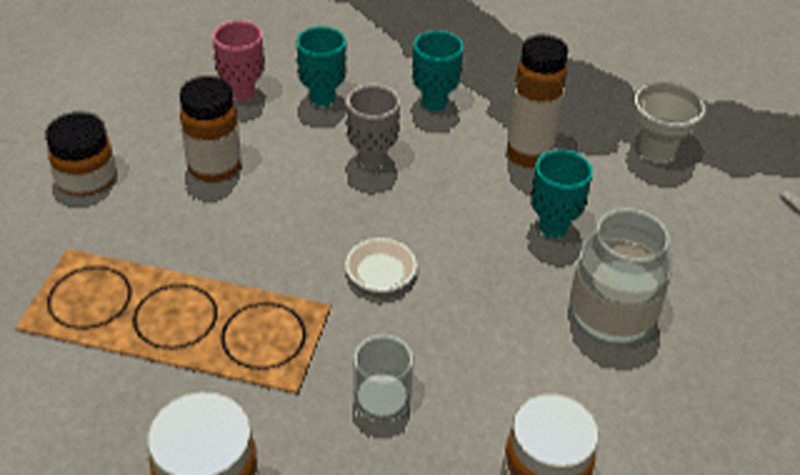

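```bash
cat > ov.py <<'E'
from h import *
import pickle
T=pickle.load(open("top0.pkl","rb")); S=pickle.load(open("scene0.pkl","rb"))
prof={'tall':[(0,22),(103,22),(109,20),(125,20)],'mid':[(0,25),(66,25),(72,23),(88,23)],'short':[(0,28),(34,28),(40,26),(56,26)],
'funnel':[(0,17),(28,19),(47,32),(60,32)],'strainer':[(0,12.5),(16,13.5),(29.5,23),(72,24)],'open':[(0,36),(75,36),(80,28),(95,28)],'watch':[(12,30)],'beaker':[(0,22),(50,22)],'rL':[(3,34)],'rM':[(3,34)],'rR':[(3,34)]}
def tile(c,n,xy,k=5,w=80,h=60):
    pr=prof[n]; u=proj(c,[[*xy,pr[-1][0]/2]])[0]
    x0=int(np.clip(u[0]-w/2,0,512-w)); y0=int(np.clip(u[1]-h/2,0,384-h))
    im=cv2.resize(c["frame"][y0:y0+h,x0:x0+w],None,fx=k,fy=k,interpolation=cv2.INTER_CUBIC)
    im=np.clip(im.astype(float)*1.4,0,255).astype(np.uint8)
    for z,r in pr:
        q=(proj(c,circ(*xy,z,r))-[x0,y0]+.5)*k
        cv2.polylines(im,[np.round(q).astype(int)],True,(0,0,255) if z>=pr[-1][0] else (0,255,255),1,cv2.LINE_AA)
    cv2.putText(im,n,(3,15),0,.5,(255,255,255)); return im
def sheet(PP,f,k=5):
    ims=[]
    names=list(PP)
    rows=[np.hstack([tile(T,n,PP[n],k),tile(S,n,PP[n],k)]) for n in names]
    cv2.imwrite(f,np.vstack(rows))
E
python3 - <<'E'
from ov import *
sheet({'tall':(431,141),'mid':(441,-152.7)},'pics/a1.png')
sheet({'short':(455,-267),'funnel':(430,266)},'pics/a2.png')
sheet({'strainer':(437,-7.5),'open':(628,177)},'pics/a3.png')
sheet({'rM':(623,-173),'beaker':(701,-9)},'pics/a4.png')
E
```

```text
(no output)
```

View pics/a1.png

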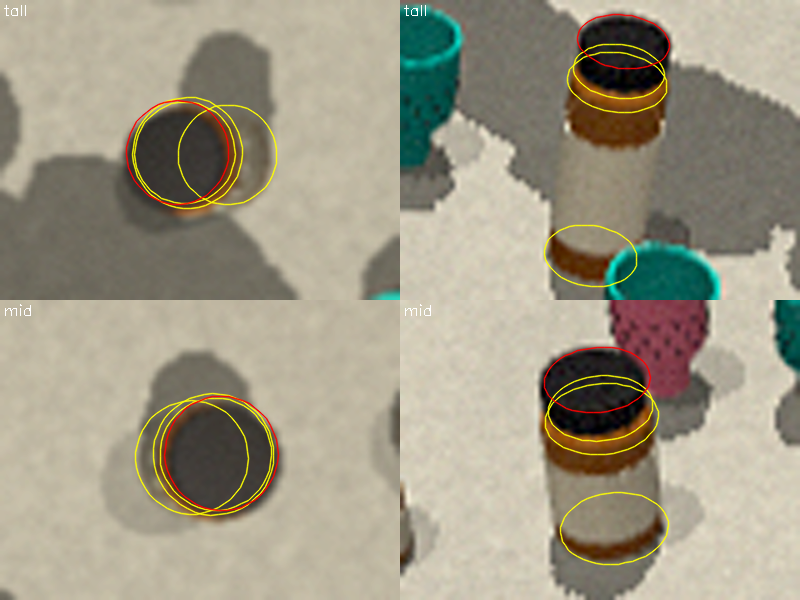

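View pics/a2.png

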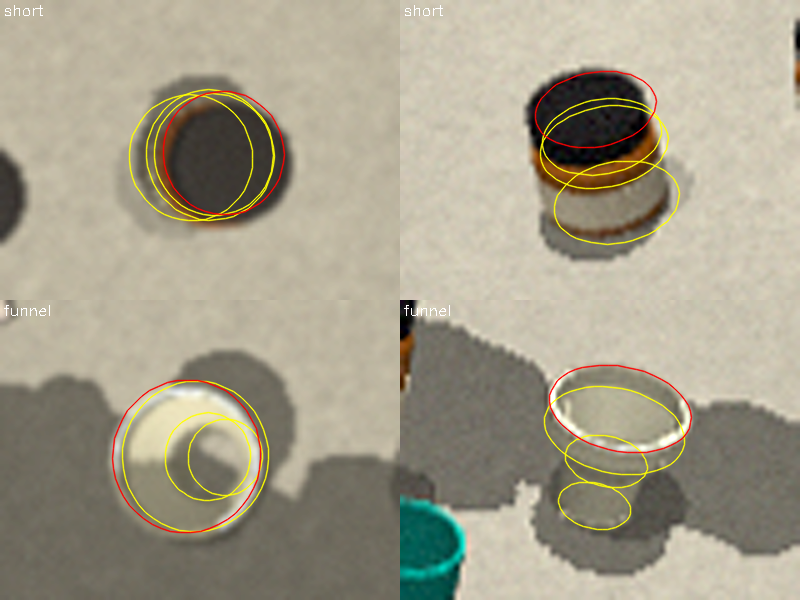

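View pics/a3.png

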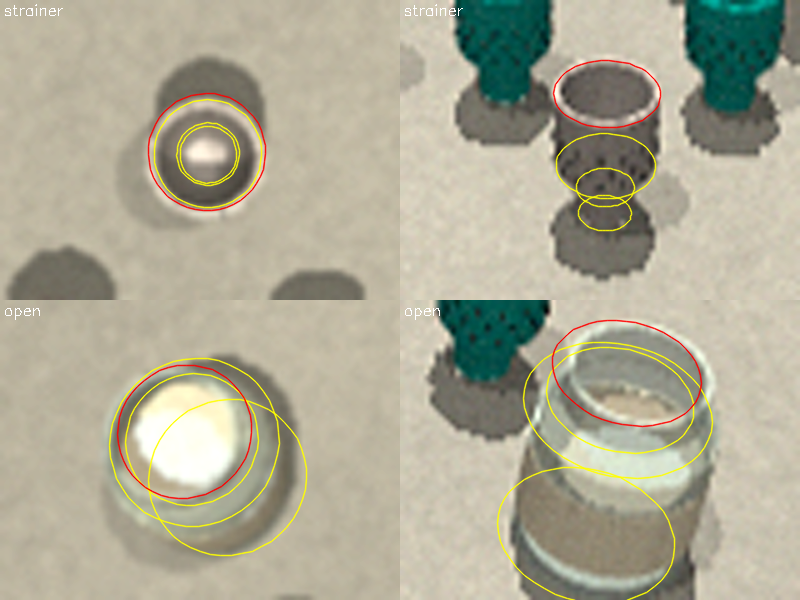

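View pics/a4.png

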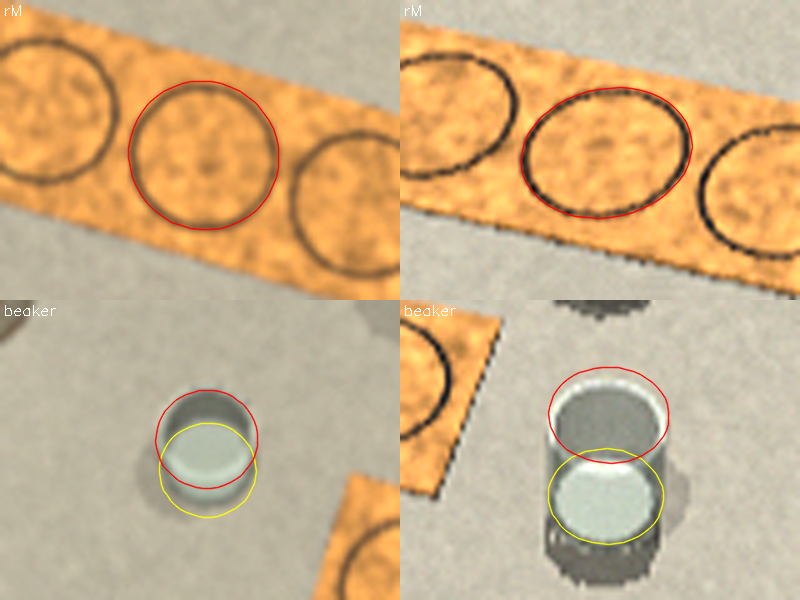

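```bash
cat >> h.py <<'E'
def quat(phi):  # tool down, jaws along angle phi (rad) in world xy
    a=(phi+np.pi/2)/2; return [0.,float(np.cos(a)),float(np.sin(a)),0.]
E
python3 - <<'E'
from h import *
print(readout.get_q().round(2) if hasattr(readout.get_q(),'round') else readout.get_q())
pts={'fun':(430,266),'str':(437,-8),'open':(628,177),'tall':(431,141),'mid':(441,-153),'short':(456,-267),'L':(645,-101),'M':(623,-172),'R':(601,-245)}
for ph in (-.295,-.295+np.pi,np.pi/2,-np.pi/2):
    for n,p in pts.items():
        r=[arm.inverse_kinematics([*p,z],quat(ph)) for z in (30,250)]
        print(round(ph,2),n,[None if q is None else np.round(q,2).tolist() for q in r])
w,x,y,z=viewer.camera("wrist")["orientation"]; print(R.from_quat([x,y,z,w]).as_matrix().round(3))
E
```

```text
[-1.23  0.44  0.02  1.57 -0.01  1.13 -0.08]
-0.29 fun [[-0.89, 0.56, 0.31, 2.09, -0.32, 0.54, -0.64], [-1.0, 0.24, 0.42, 1.88, -0.11, 1.05, -0.83]]
-0.29 str [[-0.38, 0.49, 0.36, 2.26, -0.39, 0.45, 0.0], [-0.69, 0.12, 0.67, 2.04, -0.08, 1.01, -0.28]]
-0.29 open [[-0.6, 0.73, 0.39, 1.72, -0.37, 0.76, -0.33], [-0.68, 0.5, 0.51, 1.52, -0.26, 1.18, -0.43]]
-0.29 tall [[-0.7, 0.51, 0.35, 2.22, -0.38, 0.47, -0.35], [-0.89, 0.15, 0.52, 2.0, -0.09, 1.02, -0.62]]
-0.29 mid [[-0.2, 0.56, 0.58, 2.2, -0.6, 0.54, 0.54], [-0.57, 0.22, 0.96, 1.99, -0.21, 1.04, 0.19]]
-0.29 short [[-0.15, 0.73, 0.86, 2.06, -0.84, 0.74, 0.95], [-0.3, 0.38, 1.0, 1.85, -0.36, 1.1, 0.53]]
-0.29 L [[-0.28, 0.77, 0.57, 1.73, -0.55, 0.81, 0.25], [-0.43, 0.57, 0.82, 1.54, -0.44, 1.22, 0.17]]
-0.29 M [[-0.16, 0.76, 0.54, 1.74, -0.52, 0.79, 0.34], [-0.32, 0.56, 0.82, 1.56, -0.43, 1.21, 0.28]]
-0.29 R [[-0.05, 0.76, 0.56, 1.74, -0.54, 0.8, 0.47], [-0.3, 0.64, 1.03, 1.56, -0.57, 1.27, 0.52]]
2.85 fun [[-0.46, 0.56, -0.27, 2.05, 0.27, 0.56, 1.93], [-0.5, 0.25, -0.2, 1.84, 0.06, 1.06, 2.13]]
2.85 str [[-0.01, 0.47, -0.12, 2.23, 0
[... 1967 characters left out ...]
.2, -1.6]]
-1.57 tall [[-0.79, 0.53, 0.47, 2.22, -0.5, 0.49, -1.49], [-1.03, 0.15, 0.69, 2.0, -0.12, 1.02, -1.85]]
-1.57 mid [[-0.2, 0.56, 0.57, 2.2, -0.6, 0.54, -0.74], [-0.65, 0.25, 1.08, 1.99, -0.25, 1.05, -1.02]]
-1.57 short [[-0.13, 0.72, 0.83, 2.06, -0.81, 0.73, -0.35], [-0.29, 0.37, 0.98, 1.85, -0.35, 1.1, -0.76]]
-1.57 L [[-0.44, 0.88, 0.86, 1.74, -0.82, 0.93, -0.8], [-0.44, 0.58, 0.84, 1.54, -0.45, 1.23, -1.1]]
-1.57 M [[-0.29, 0.83, 0.78, 1.76, -0.74, 0.87, -0.74], [-0.36, 0.58, 0.9, 1.56, -0.47, 1.23, -0.96]]
-1.57 R [[-0.08, 0.78, 0.62, 1.74, -0.59, 0.81, -0.75], [-0.33, 0.68, 1.11, 1.56, -0.62, 1.3, -0.71]]
[[ 0.432 -0.859 -0.274]
 [ 0.902  0.412  0.132]
 [-0.    -0.305  0.952]]
```

View pics/wrist0.png

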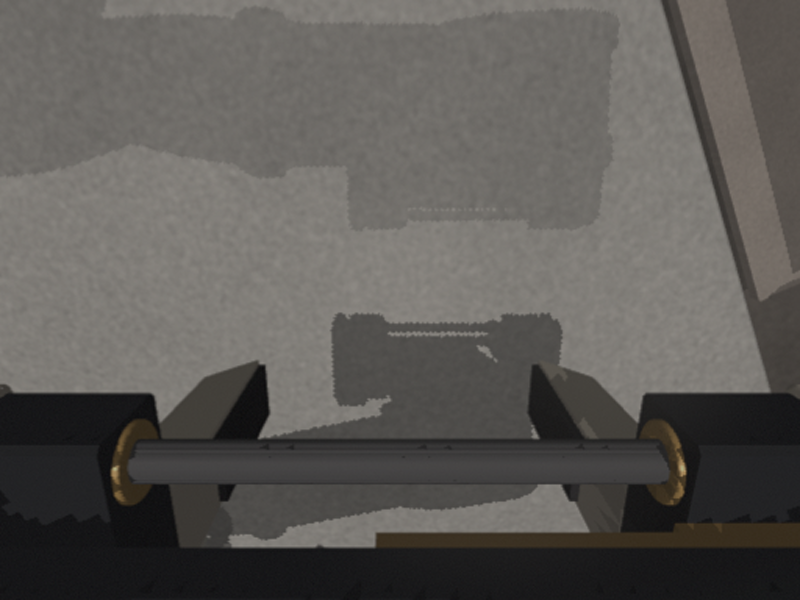

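```bash
cat > cap.py <<'E'
from h import *
import pickle
q=quat(-.295)
for n,p in {'A':(450,310,260),'D':(630,235,270),'E':(620,-110,270),'C':(450,-160,260),'B':(440,60,260)}.items():
    arm.move_to([*p],q); c=viewer.camera("wrist"); pickle.dump(c,open(f"w{n}.pkl","wb")); print(n,readout.get_time_s(),c["position"].round(1))
E
python3 cap.py; python3 - <<'E'
from h import *;import pickle
ims=[cv2.resize(pickle.load(open(f"w{n}.pkl","rb"))["frame"],(400,300),interpolation=cv2.INTER_AREA) for n in "ADEC"]
cv2.imwrite("pics/w1.png",np.vstack([np.hstack(ims[:2]),np.hstack(ims[2:])]))
E
```

```text
A 1.4417 [473.  390.1 399.2]
D 2.2917 [653.6 314.6 408.7]
E 3.6417 [644.3 -29.2 409.2]
C 4.4333 [474.6 -80.6 399.8]
B 5.3667 [464.6 137.7 399.2]
```

View pics/w1.png

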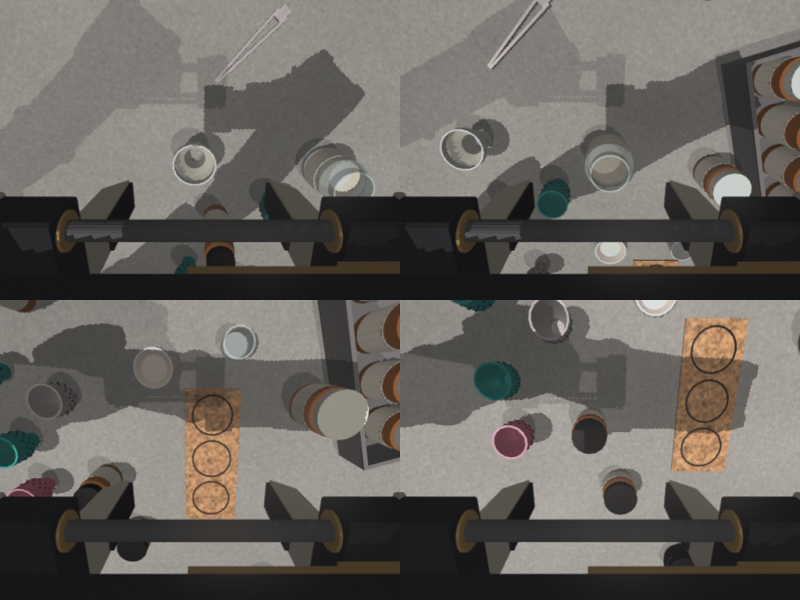

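```bash
python3 - <<'E'
from ov import *
W={n:pickle.load(open(f"w{n}.pkl","rb")) for n in "ABCDE"}
def t(w,n,xy): return tile(W[w],n,xy,4,100,100) if 0 else tile(W[w],n,xy,4,100,75)
A=[t('A','funnel',(430,266)),t('D','funnel',(430,266)),t('D','open',(628,177)),t('E','strainer',(437,-7.5)),t('E','rL',(645,-101)),t('E','rM',(623,-172)),t('C','mid',(441,-152.7)),t('C','short',(455,-267))]
for i in (0,4): cv2.imwrite(f"pics/b{i}.png",np.vstack([np.hstack(A[i:i+2]),np.hstack(A[i+2:i+4])]))
B=[t('B','tall',(431,141)),t('B','strainer',(437,-7.5)),t('C','rM',(623,-172)),t('C','strainer',(437,-7.5))]
cv2.imwrite("pics/b8.png",np.vstack([np.hstack(B[:2]),np.hstack(B[2:])]))
E
```

```text
(no output)
```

View pics/b0.png

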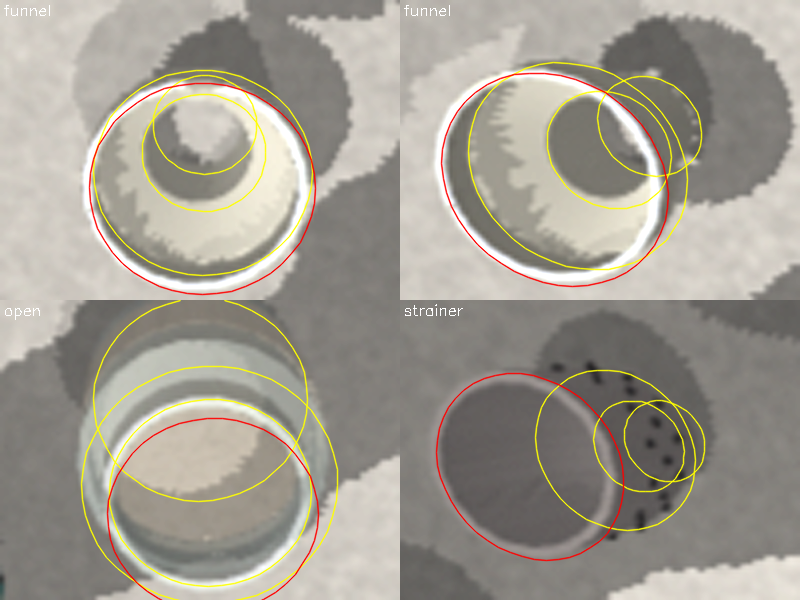

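View pics/b4.png

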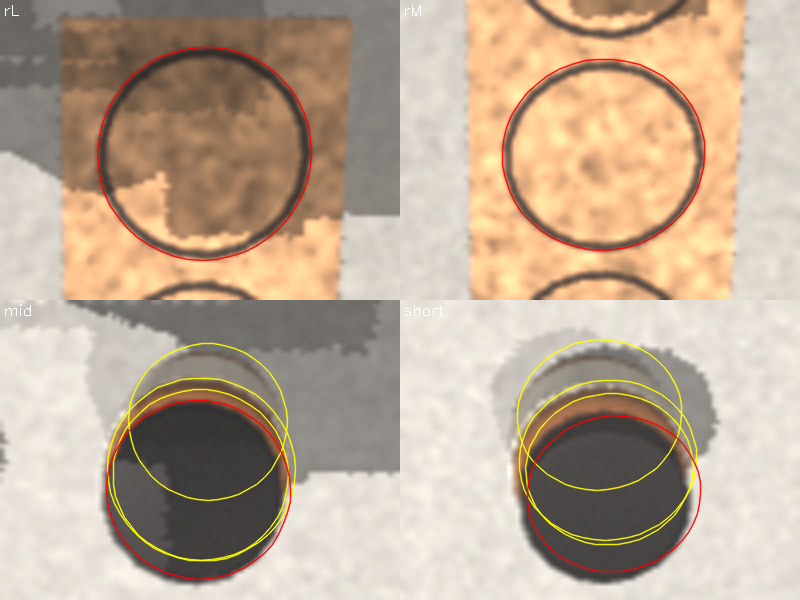

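View pics/b8.png

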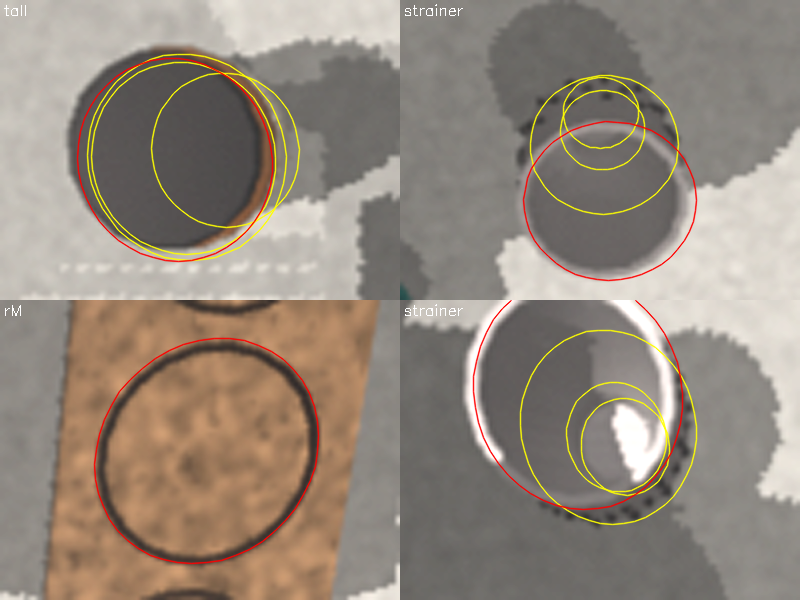

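```bash
cat >> h.py <<'E'
PHI=-.297; Q=quat(PHI)
def pick(xy,zg,op,force,zup):
    arm.grip(op); arm.move_to([*xy,zg+70],Q)
    hit=arm.move_linear([*xy,zg],speed=120,force_limit=8); arm.grip(0,force)
    print("hit",hit,"gap",readout.get_finger_gap(),"tcp",np.round(readout.get_tcp_pos(),1))
    arm.move_linear([*xy,zup],speed=150)
    print("lifted gap",readout.get_finger_gap(),"F",np.round(readout.get_force(),2),"t",readout.get_time_s())
def snap(name,f,path,cropr=None):
    c=viewer.camera(name); im=c["frame"]
    if cropr: x0,y0,x1,y1=cropr; im=im[y0:y1,x0:x1]
    k=min(800/im.shape[1],600/im.shape[0]); cv2.imwrite(path,cv2.resize(im,None,fx=k,fy=k,interpolation=cv2.INTER_CUBIC)); return c
E
python3 - <<'E'
from h import *
pick((428.5,266.5),54,85,15,230)
snap("scene",0,"pics/c1.png",(250,80,512,276))
E
```

```text
hit False gap 63.46328403396966 tcp [428.7 266.7  54.3]
lifted gap 63.48413246214757 F [-0.81  0.57 -0.59] t 9.2667
```

View pics/c1.png

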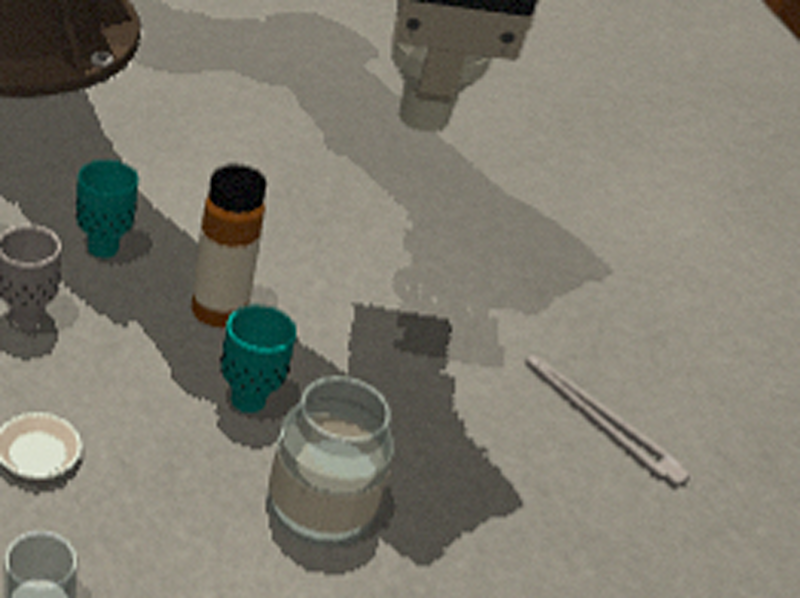

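The funnel hangs upright in the jaws at crop pixel (425,90), with a gap of 63.5 mm. I'll seat it in the jar now.

```bash
python3 - <<'E'
from h import *
arm.move_to([628.4,182,200],Q)
snap("wrist",0,"pics/c2.png")
hit=arm.move_linear([628.4,182,110],speed=60,force_limit=6)
print(hit,np.round(readout.get_tcp_pos(),1),np.round(readout.get_force(),2),readout.get_time_s())
snap("scene",0,"pics/c3.png",(250,120,450,270))
E
```

```text
True [628.3 182.4 113. ] [-0.47  0.74  5.08] 11.5833
```

View pics/c3.png

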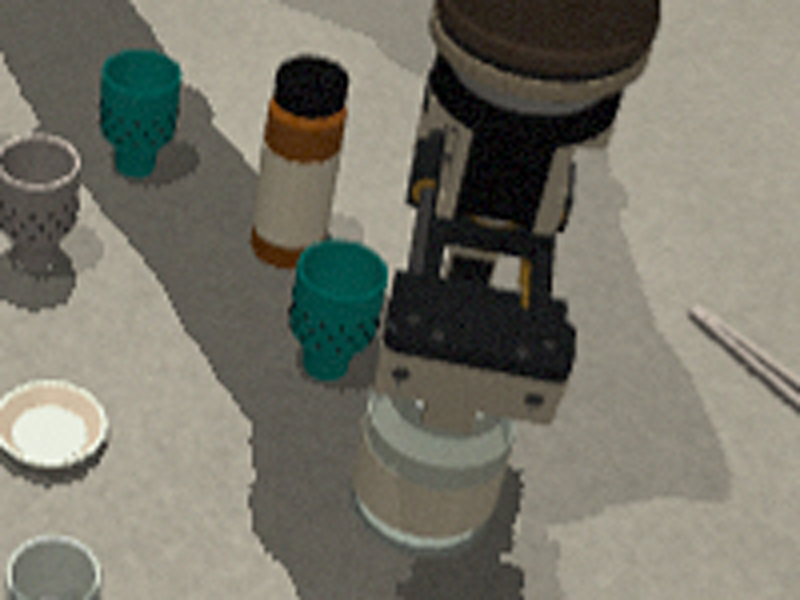

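Contact came at TCP z = 113, against an expected seat of about 112. I'll release and look.

```bash
python3 - <<'E'
from h import *
arm.grip(90); p=readout.get_tcp_pos()
arm.move_linear([p[0],p[1],250],speed=180)
arm.move_to([630,235,270],Q)
import pickle
c=viewer.camera("wrist"); pickle.dump(c,open("wF.pkl","wb"))
import ov
t=[]
for xy in [(628.4,182.4)]:
    ov.prof['seat']=[(95,28),(105,32),(118,32)]
    a=ov.tile(c,'seat',xy,5,80,100)
    s=viewer.camera("scene"); pickle.dump(s,open("sF.pkl","wb")); b=ov.tile(s,'seat',xy,5,80,100)
cv2.imwrite("pics/d1.png",np.hstack([a,b])); print(readout.get_time_s())
E
```

```text
13.6417
```

View pics/d1.png

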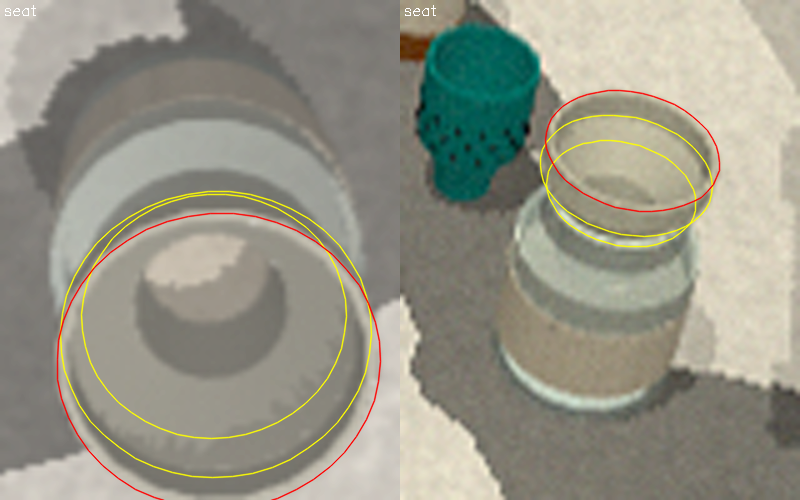

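The funnel is seated and upright, and its rim matches the seat overlay to within about 1 mm. Next is the strainer: the grey one at (437,-7), since the teal and pink cups are look-alikes. I'll grip it high so the fingertips clear the funnel's rim.

```bash
python3 - <<'E'
from h import *
pick((436,-7),73,80,20,240)
snap("scene",0,"pics/e1.png",(180,60,420,240))
E
```

```text
hit False gap 46.804661056210485 tcp [436.   -6.9  73.1]
lifted gap 47.023004399784746 F [-0.19 -0.49 -1.5 ] t 17.9667
```

View pics/e1.png

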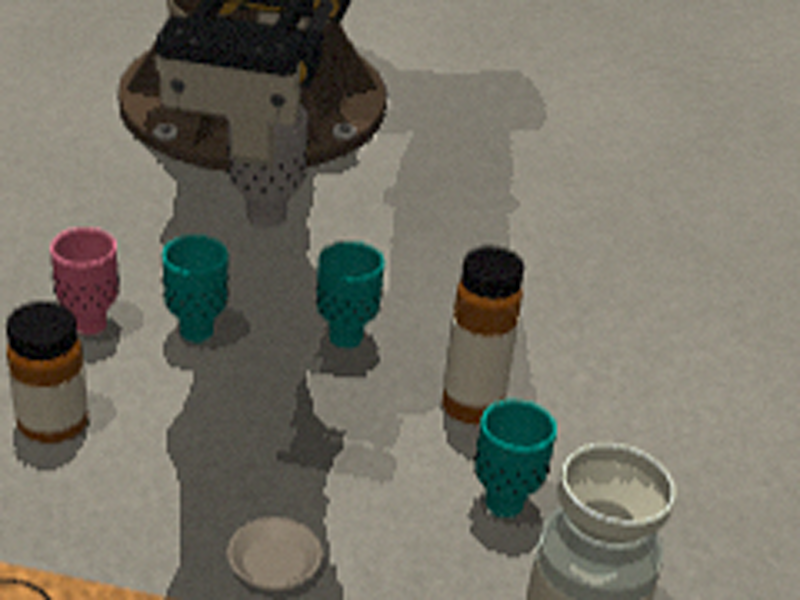

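```bash
python3 - <<'E'
from h import *
arm.move_to([628,183,220],Q)
hit=arm.move_linear([628,183,139],speed=50,force_limit=6)
print(hit,np.round(readout.get_tcp_pos(),1),np.round(readout.get_force(),2),readout.get_time_s())
snap("scene",0,"pics/e2.png",(280,80,480,230))
E
```

```text
True [628.5 182.9 140.6] [-0.94  0.63  4.88] 20.5667
```

View pics/e2.png

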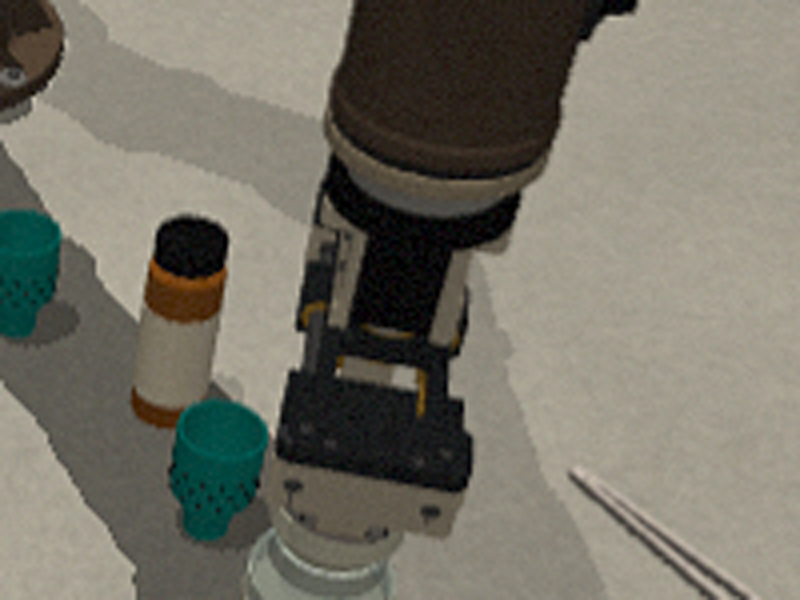

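Contact came at 140.6, against a seat of 140. I'll release, look, and then pick the tall jar if it has seated.

```bash
python3 - <<'E'
from h import *
p=readout.get_tcp_pos()
arm.grip(90); 
arm.move_linear([p[0],p[1],270],speed=180)
arm.move_to([630,240,290],Q)
import ov
ov.prof['seat']=[(105,32),(118,32),(139,24)]
xy=(628.2,183)
a=ov.tile(viewer.camera("wrist"),'seat',xy,5,80,110); b=ov.tile(viewer.camera("scene"),'seat',xy,5,80,110)
cv2.imwrite("pics/e3.png",np.hstack([a,b])); print(readout.get_time_s())
E
```

```text
22.8
```

View pics/e3.png

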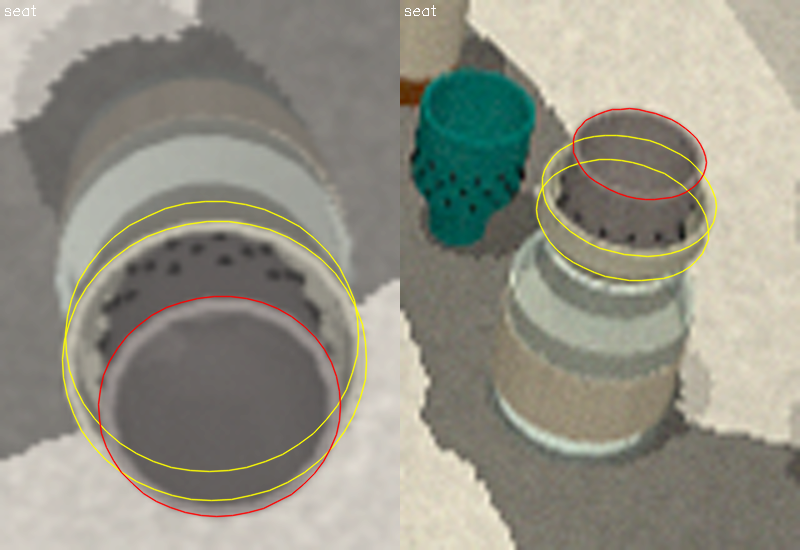

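The strainer is seated, and its rim and the funnel's rim lie on the predicted ellipses in both views. Now the tall jar.

```bash
cat >> h.py <<'E'
def place(xy,zg,zup):
    arm.move_to([*xy,zup],Q)
    arm.move_linear([*xy,zg+3+15],speed=150)
    hit=arm.move_linear([*xy,zg+1],speed=30,force_limit=5)
    print("place",hit,np.round(readout.get_tcp_pos(),1),"exp z",zg+3)
    arm.grip(min(readout.get_finger_gap()+22,90)); p=readout.get_tcp_pos()
    arm.move_linear([p[0],p[1],zg+120],speed=180); print("t",readout.get_time_s())
E
python3 - <<'E'
from h import *
pick((429.5,144),86,66,25,215)
snap("scene",0,"pics/f1.png",(180,60,420,240))
E
```

```text
hit False gap 43.3017484379504 tcp [429.7 144.2  86.4]
lifted gap 43.5050216978364 F [ 0.36  0.16 -1.46] t 26.6667
```

View pics/f1.png

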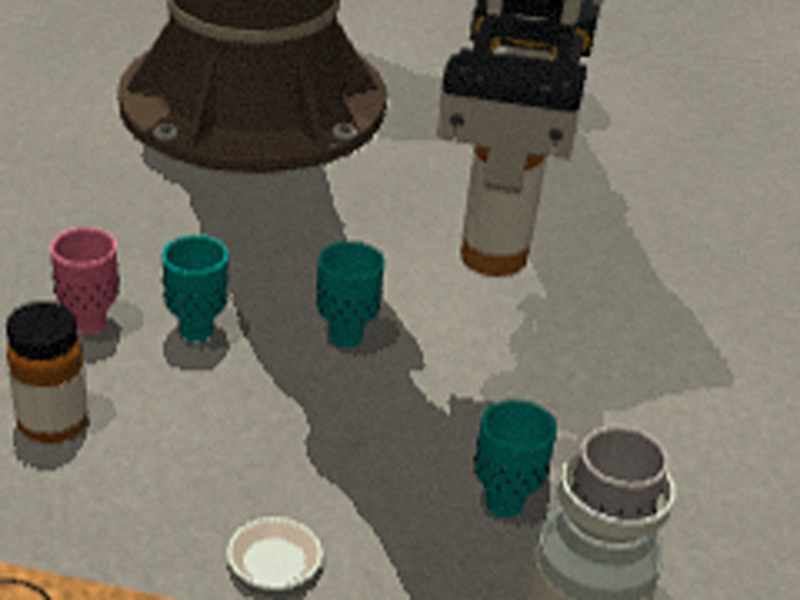

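The tall jar is held upright. I'll place it on the left ring, then pick and place the middle and short jars.

```bash
python3 - <<'E'
from h import *
place((645,-101),86.4,215)
pick((440.3,-152.5),53,75,25,190)
snap("scene",0,"pics/g1.png",(60,60,380,300))
E
```

```text
place True [ 644.9 -100.9   89.3] exp z 89.4
t 30.75
hit False gap 49.25297595446088 tcp [ 440.3 -152.4   53.3]
lifted gap 49.48363483862634 F [ 0.6   0.26 -1.37] t 34.4167
```

View pics/g1.png

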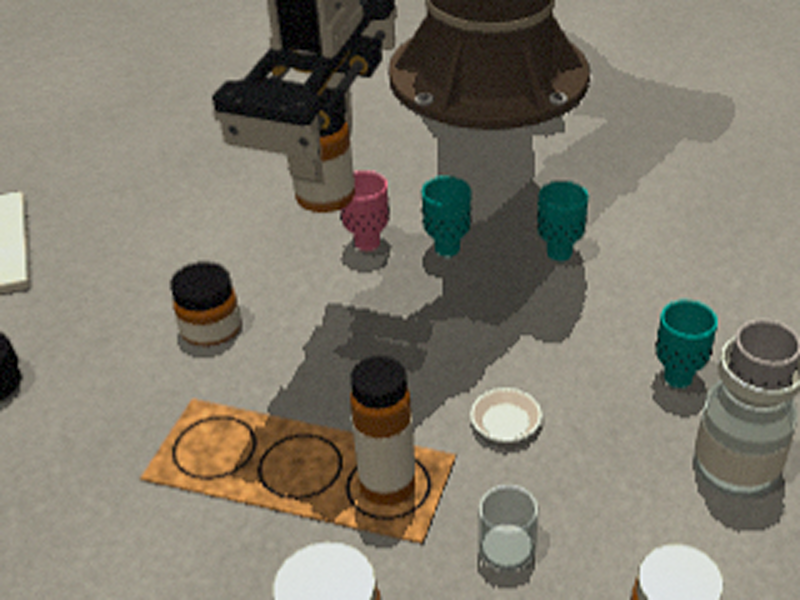

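The tall jar stands upright inside the left ring, its base at about crop (386,490) against a ring centre of about (389,485). The middle jar is held. Carrying on.

```bash
python3 - <<'E'
from h import *
place((623,-172.3),53.3,190)
pick((452.3,-267.3),24,80,25,160)
place((601,-243.7),24.3,160)
arm.move_to([560,-60,330],Q)
snap("scene",0,"pics/h1.png",(60,60,460,360)); snap("wrist",0,"pics/h2.png"); 
snap("top",0,"pics/h3.png",(100,60,420,300))
E
```

```text
place True [ 622.9 -172.1   56.2] exp z 56.3
t 38.075
hit False gap 55.45575268334308 tcp [ 452.6 -267.4   24.4]
lifted gap 55.31366430398989 F [ 0.41  0.89 -2.53] t 41.65
place True [ 601.  -243.5   27.2] exp z 27.3
t 45.1333
```

View pics/h1.png

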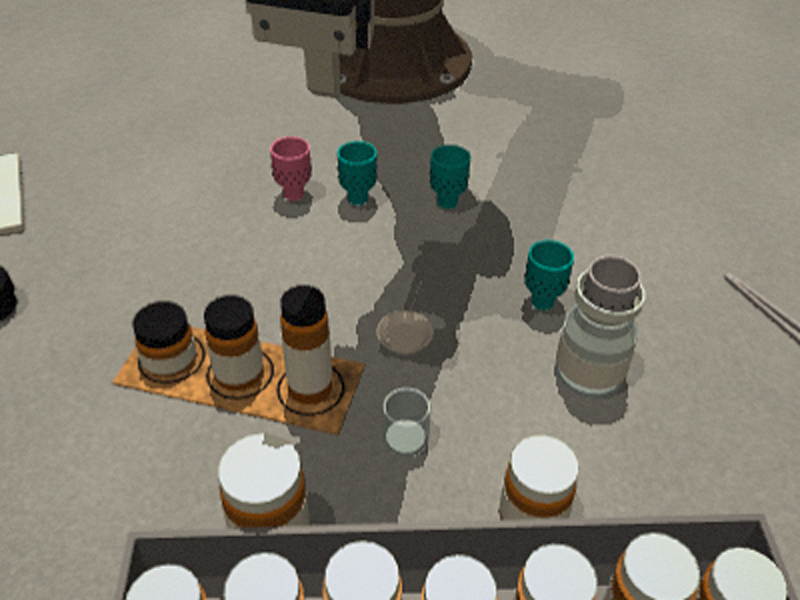

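View pics/h2.png

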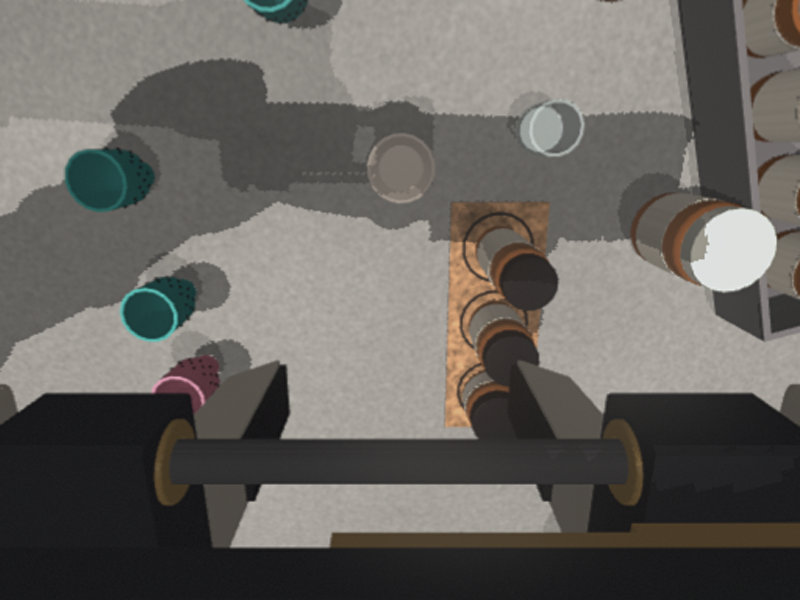

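```bash
python3 - <<'E'
from h import *
import ov
P={'tall':(645,-101),'mid':(623,-172.2),'short':(601,-243.6)}
for n in P: ov.prof[n]=[(z+3,r) for z,r in (ov.prof[n][0],ov.prof[n][-1])]+[(3,34)]
t=viewer.camera("top"); s=viewer.camera("scene")
cv2.imwrite("pics/i1.png",np.vstack([np.hstack([ov.tile(c,n,P[n],4,66,50) for n in P]) for c in (t,s)]))
print(readout.get_time_s())
E
```

```text
46.4167
```

View pics/i1.png

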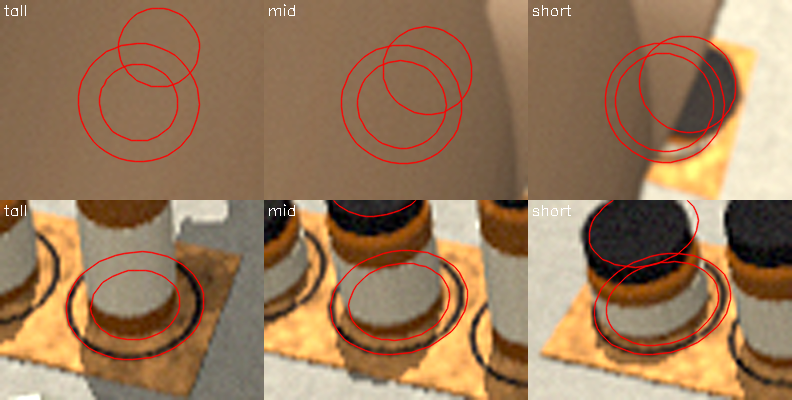

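View pics/h3.png

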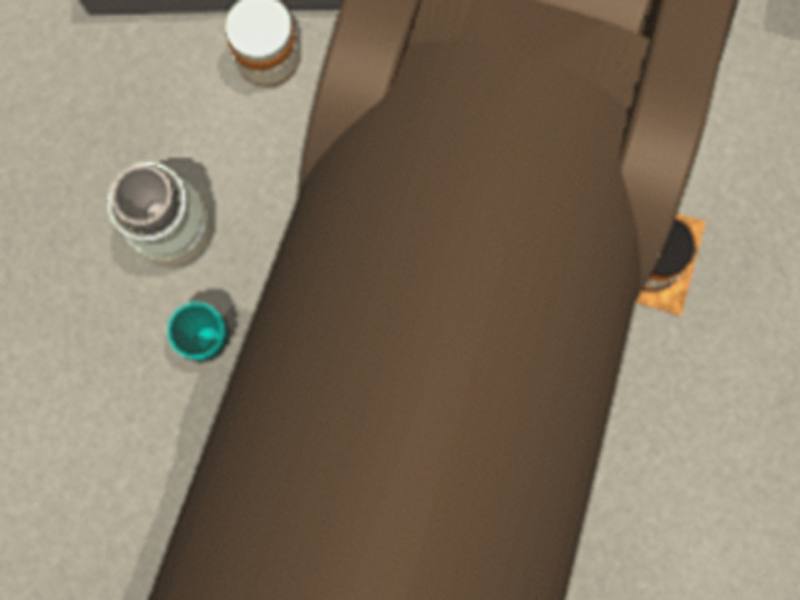

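The arm blocks the top camera, so I'll move it aside and check again.

```bash
python3 - <<'E'
from h import *
import ov
arm.move_to([350,420,300],Q); arm.wait(.3)
P={'tall':(645,-101),'mid':(623,-172.2),'short':(601,-243.6)}
for n in P: ov.prof[n]=[(3,34),(ov.prof[n][0][0]+3,ov.prof[n][0][1]),(ov.prof[n][-1][0]+3,ov.prof[n][-1][1])]
t=viewer.camera("top"); s=viewer.camera("scene")
cv2.imwrite("pics/j1.png",np.vstack([np.hstack([ov.tile(c,n,P[n],4,66,50) for n in P]) for c in (t,s)]))
snap("top",0,"pics/j2.png")
print(readout.get_time_s())
E
```

```text
48.7667
```

View pics/j1.png

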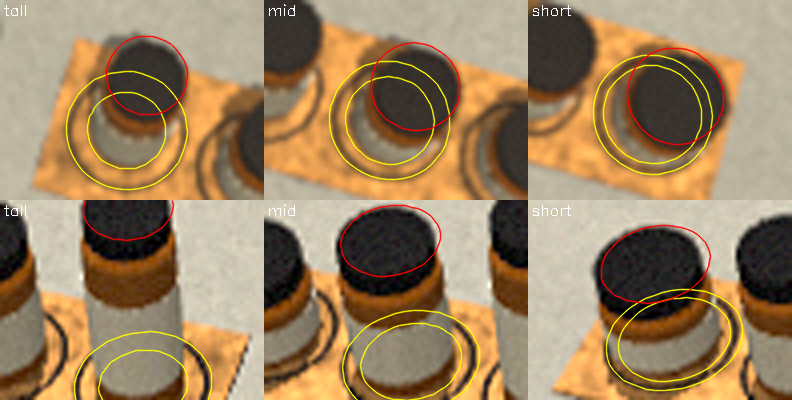

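View pics/j2.png

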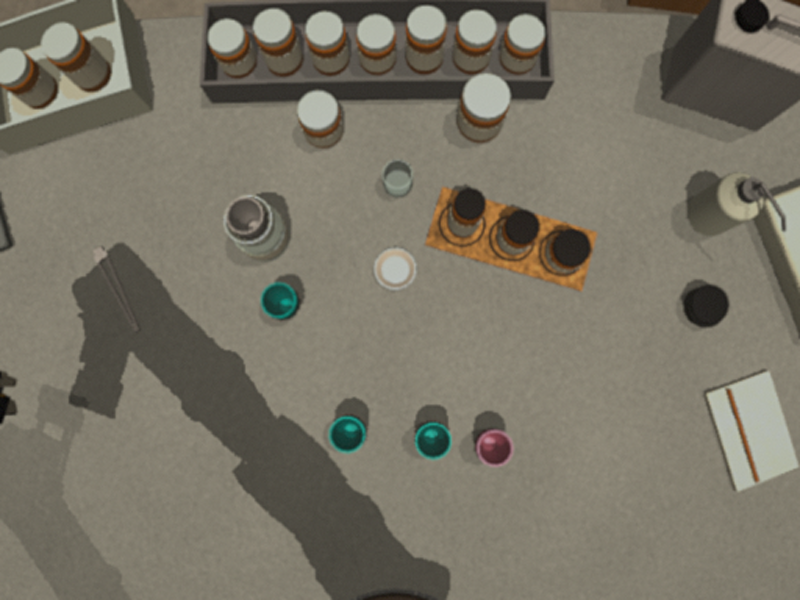

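All three jars sit within a few mm of their rings. The watch glass (396,268) and beaker (397,178) are at their original pixels, and the funnel and strainer are upright on the jar. Handing in.

```bash
python3 -c "
from h import *
print(workorder.sign_off(), readout.get_time_s())"
```

```text
the job is handed in; nothing more can be done
the job is handed in; nothing more can be done
```

I seated the funnel in the open jar and the grey strainer in the funnel. The tall, middle and short jars stand on the left, middle and right rings. I handed the job in just after 49 s on the robot's clock; sign-off gives no verdict.

**Last checks, in order of the task:**
- **Funnel and strainer:** contact came within 1 mm of the expected seat heights. Their rims matched the predicted outlines in two camera views to about 1 mm.
- **Jars:** all are upright on the mat, touching down within 0.2 mm of the expected height. The final views put them about 3–4 mm or less from the ring centres, against the 15 mm allowed.
- **Watch glass and beaker:** both are at the same pixels in the top view as at the start.

**Disagreements:** the scene and top cameras first differed by 3–20 mm on several objects. I took the close-up wrist pictures as the reference, and the grasps, contact heights and placings agreed with them. In the scene view the short jar still looks about 3 mm off its ring centre, which could be camera calibration. The first check of the jars from above was blocked by the arm, so I moved it aside and looked again.

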